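Pack a forming block tight in the sprung holding frame

ROBOT

A 7-joint arm with a two-finger parallel gripper is mounted at the origin on the work surface. World frame = base frame: x ahead of the robot, y to its left, z up, the work surface at z = 0. Lengths are in m, angles in degrees, forces in N, time in s.
With the tool pointing down it reaches from about 0.425 to 0.875 m from the base axis. Payload 4.7 kg.
Tool frame: the origin (TCP) lies between the finger pads; the fingertips stand 22 mm ahead of it and the grasp point (between the pads) lies 3 mm ahead of it (env.tip_reach is the distance from the TCP to the fingertips, in m); z points along the fingers, y is the line along which they close (so a half turn about z gives the same grasp; the last joint's range is limited). The gripper opens to 87 mm and grips with 3 to 60 N. Pads are 19 mm wide; open, the fingers measure 117 mm over their backs; the gripper's body (75 mm by 190 mm) begins 51 mm behind the grasp point.
Start: joints at [-66.056, 18.392, -4.016, 83.108, 1.295, 78.541, -3.26], TCP at [0.255, 0.598, 0.245] pointing down, gripper open.
Joint ranges: [-163.93, 163.93], [-17.29, 119.83], [-79.2, 71.16], [3.27, 140.29], [-89.18, 269.18], [5.43, 117.66], [-154.24, 154.24]. Speed limits (degrees/s): [147.25, 147.25, 180, 180, 180, 180, 180].

INTERFACE

Orientations are given as [roll, pitch, yaw] about the fixed x, y, z axes, in that order (R = Rz(yaw) Ry(pitch) Rx(roll)).
In Python, from cell import env gives the robot as it stands.
- The arm moves only by the shell command python3 -m creep 'ROWS' [FORCE]. ROWS is JSON, one flat list of numbers, 7 for each row, row after row: the finger opening in mm, from 0 to 87, then the shift along the tool's x, y, z in units of 30 mm (1.0 is 30 mm), then the turn, a rotation vector about the tool's x, y, z in units of 6 degrees (1.0 is 6 degrees). A call has 1 to 12 rows; each row is the pose to reach, as a shift and turn from the pose commanded when the call began, along the tool's axes at that moment; what a row does not reach only later rows make up. A row lasts 1/10 s, in which the tool goes at most 50 mm and 8.59 degrees, less where a joint would pass 70% of its speed; a pose out of reach is approached as far as the arm can. A call with a gripper value outside its range is refused whole. The fingers move at their own pace and stop on an object; FORCE is the grip in N (left out, the last holds). Time passes only in rows, so rows that repeat a pose let the fingers close. It gives the time, the measured TCP pose, the force, the opening and the grip force at its end, in the units of the state.
- env.get_obs(): the state, without advancing time (a new reading comes with each control period).
- env.read_camera(name): name is "scene" or "top"; returns a dict with "color" (480x640x3 uint8, red, green, blue), "depth" (480x640 float32, m along the optical axis (not along the pixel's ray), 0 where there is no reading), "fovy" (degrees; the focal length in pixels is half the picture's height over the tangent of half this angle, whatever the lens; pixels are square), "cx", "cy" (the principal point, pixels), "R" (3x3) and "t" (3): a world point X has camera coordinates R X + t. Camera axes: x right, y down, z forward; pixel columns grow to the right and rows downward; lengths in m; the calibration is good to about 2 mm. A picture is of the moment at which its call begins.
- env.sign_off(): hands the job in; it is judged then, once.
The state is a dict: "time_s": time; "qpos": joint angles; "joint_velocities": joint speeds; "effort": joint torques, N m; "tool_pos": TCP position; "tool_rot": TCP orientation; "force": force on the tool from outside, world axes, zero at the start; "wrist_torque": the same for the moment, N m; "grip_width": finger opening in m; "grasp_force": force on a finger pad.
Only numpy, scipy, OpenCV 4.12 (cv2) and the standard library are available. Lean on these libraries where they do the work, as an engineer would, in place of code of your own. Each camera call takes 0.05 s, during which the arm holds its last target. There are 200 camera calls.

TASK

The steel forming block standing in the holding frame is loose. Take spacer plates from the sloping rack one at a time and stand each upright in the gap between the block and the sprung jaw, pushed down to the bench, adding plates until the pack is snug: the last plate goes in against the spring and pushes the jaw back a little, and no further plate would fit. Leave the spare plates in the rack and do not disturb the second block, the hammer or the jar.

Things in the scene. Friction and masses are not known exactly. Their poses are not given: they have to be found in the camera images.
- frame: Dark steel holding frame fixed on the bench, open below. Origin: on the bench, mid-width, under the sprung jaw's gripping face at rest. x points across the gap to the fixed abutment (47 mm high; face at x = +75 mm). Side bars, 12 mm thick, along x at y = +-75 mm, 20 mm up; jaw housing 40 mm high at x = -39 to -65 mm. The gap is the jaw-to-block space: 13 mm with the long block, 21 with the short.
- jaw (a joint): Sprung steel jaw, 120 mm wide, 46 mm high; face upright to 26 mm, then slopes back 10 mm over 20 mm: a plate pushed down on the slope forces the jaw back. Value: m pushed back (frame -x), 0 at rest, stop 0.009. Spring 1.5 N plus 0.5 N per mm. Right number of plates: about 0.003. One too few: 0, with 5 mm of gap left. One more would need 0.011: impossible.
- block_long: Steel forming block, dimpled on top, 62 mm (x) by 45 (y) by 45 high, loose, about 0.9 kg. Origin: on its underside, mid-width, 31 mm from its +x face (so 31 mm from its -x face). Either this or the short block stands in the frame, within 1 mm of the abutment; the other stands on the bench beyond the abutment.
- block_short: Like the long block, but 54 mm (x) by 45 mm (y) by 45 mm high. Origin: on its underside, mid-width, 31 mm from its +x face (so 23 mm from its -x face).
- rack: Wooden rack fixed to the bench, base 110 mm (x) by 150 (y); origin: centre of its underside. Four parallel slots lean 30 degrees from vertical (plate tops lean to rack -x) and rise in steps towards +x; slots 32 mm deep, 10 wide, 20 apart measured square to the plates. A plate must be drawn out along its own slope.
- plate1: Aluminium spacer plate 1 of 4, counted from the rack's lowest slot (-x side), about 0.15 kg. 8 mm thick (x), 124 wide (y), 50 high (z), top edge rounded, with an upright tab on top: 8 mm thick, 20 wide, z = 50 to 86 mm, centred at y = -51 mm. Origin: centre of its lower edge. Tabs of the four are staggered 34 mm apart, so each can be gripped across its thickness clear of the others.
- plate2: Aluminium spacer plate 2 of 4, counted from the rack's lowest slot (-x side), about 0.15 kg. 8 mm thick (x), 124 wide (y), 50 high (z), top edge rounded, with an upright tab on top: 8 mm thick, 20 wide, z = 50 to 86 mm, centred at y = -17 mm. Origin: centre of its lower edge. Tabs of the four are staggered 34 mm apart, so each can be gripped across its thickness clear of the others.
- plate3: Aluminium spacer plate 3 of 4, counted from the rack's lowest slot (-x side), about 0.15 kg. 8 mm thick (x), 124 wide (y), 50 high (z), top edge rounded, with an upright tab on top: 8 mm thick, 20 wide, z = 50 to 86 mm, centred at y = +17 mm. Origin: centre of its lower edge. Tabs of the four are staggered 34 mm apart, so each can be gripped across its thickness clear of the others.
- plate4: Aluminium spacer plate 4 of 4, counted from the rack's lowest slot (-x side), about 0.15 kg. 8 mm thick (x), 124 wide (y), 50 high (z), top edge rounded, with an upright tab on top: 8 mm thick, 20 wide, z = 50 to 86 mm, centred at y = +51 mm. Origin: centre of its lower edge. Tabs of the four are staggered 34 mm apart, so each can be gripped across its thickness clear of the others.
- hammer: Bench hammer with wooden handle lying on the bench, about 230 mm long; origin under the middle of its handle. Bystander.
- jar: Small closed glass jar, 56 mm diameter, 70 mm high; origin: centre of its underside. Bystander.
Not all that is in view belongs to the job. Leave any pink or turquoise look-alike of the plate3 alone.

How it is judged:
By the outcome, as a careful person would: the job done as asked, in the order asked, and still so for the second after the job is handed in, with the robot touching nothing.
It also fails if it takes over 72 s, if anything falls off the work surface, if the arm or the gripper's body presses on something with over 40 N, if the wrist force passes 120 N, or if a joint passes its speed limit or range.

## Working session

There is one attempt and no reset: what is moved stays moved. The work goes in short steps, Python scripts to look and compute and a shell command to move; the robot and the scene stay as the last step left them, time stands still between calls to the robot, and variables do not carry over. Pictures are saved under pics/ and viewed, at most 10 in all, crops included, and the job is handed in when it is done.

```bash
ls; mkdir -p pics
python3 - <<'E'
from cell import env
import cv2,numpy as np
o=env.get_obs();print({k:np.round(v,3) for k,v in o.items()}, env.tip_reach)
for n in("scene","top"):
    c=env.read_camera(n);np.savez(f"pics/{n}0.npz",**c);cv2.imwrite(f"pics/{n}0.png",c["color"][:,:,::-1]);print(n,c["fovy"],c["cx"],c["cy"],c["R"],c["t"])
E
```

```text
pics
{'time_s': np.float64(0.0), 'qpos': array([-66.056,  18.44 ,  -4.017,  83.175,   1.294,  78.542,  -3.261]), 'joint_velocities': array([-0.012,  0.112,  0.012, -0.039, -0.005,  0.1  , -0.097]), 'effort': array([ 0.0000e+00, -4.9128e+01, -4.0400e-01, -3.1253e+01, -6.4000e-02,
        4.3000e-02,  0.0000e+00]), 'tool_pos': array([0.255, 0.597, 0.243]), 'tool_rot': array([-1.79889e+02,  5.00000e-03,  1.56866e+02]), 'force': array([-0.696, -0.233,  0.687]), 'wrist_torque': array([0.073, 0.023, 0.002]), 'grasp_force': np.float64(0.0), 'grip_width': np.float64(0.087)} 0.022
scene 45.999306180099566 310.8320680702109 231.5725265901986 [[ 0.34560059  0.93834917 -0.00781408]
 [ 0.60352323 -0.22864287 -0.76386004]
 [-0.71855407  0.2592745  -0.64533463]] [-0.16472376 -0.25529031  1.76964834]
top 56.42054636051057 317.0415508849315 245.43594678327293 [[ 0.0218184  -0.99974081 -0.00650227]
 [-0.99621769 -0.02119344 -0.08426831]
 [ 0.08410866  0.00831627 -0.99642188]] [0.00508126 0.52635035 1.09239704]
```

View pics/scene0.png

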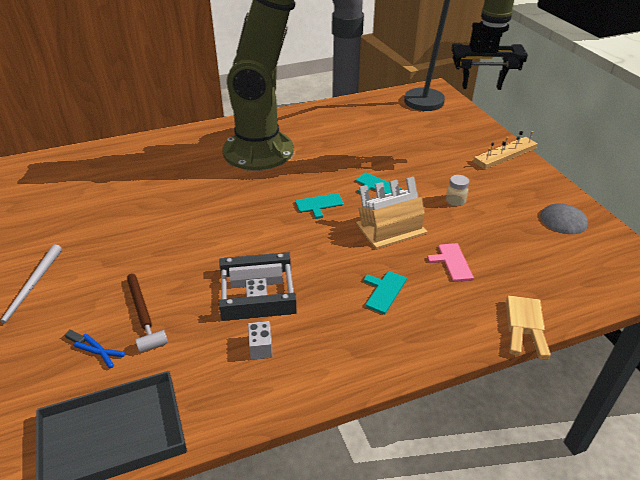

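View pics/top0.png

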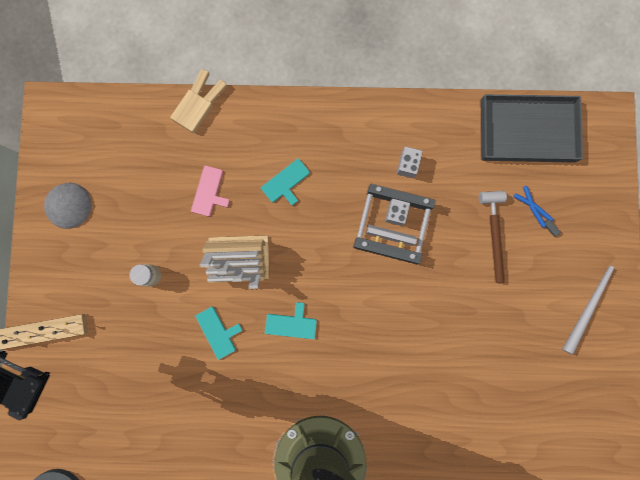

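The top view shows the frame at about (395,225) with a block in it at (398,211), the second block at (410,162), and the rack with four grey plates at (236,262). The look-alikes are turquoise at (286,181), (219,333) and (291,324), and pink at (208,191). Those stay where they are; I only want the grey plates in the rack.

```bash
cat > h.py <<'E'
import numpy as np,cv2
from scipy.spatial.transform import Rotation as Ro
def load(n): return dict(np.load(f"pics/{n}.npz"))
def K(c):
    f=240/np.tan(np.radians(float(c["fovy"]))/2); return f,float(c["cx"]),float(c["cy"])
def pix(c,X):
    f,cx,cy=K(c); p=np.atleast_2d(X)@c["R"].T+c["t"]; return np.c_[cx+f*p[:,0]/p[:,2],cy+f*p[:,1]/p[:,2]]
def at_z(c,u,v,z):
    f,cx,cy=K(c); d=c["R"].T@np.array([(u-cx)/f,(v-cy)/f,1]); o=-c["R"].T@c["t"]; return o+d*(z-o[2])/d[2]
def cloud(c):
    f,cx,cy=K(c); v,u=np.mgrid[:480,:640]; d=c["depth"]; P=np.stack([(u-cx)/f*d,(v-cy)/f*d,d],-1)
    return (P-c["t"])@c["R"]
def crop(c,u0,v0,w,h,s):
    im=cv2.resize(c["color"][v0:v0+h,u0:u0+w,::-1],None,fx=s,fy=s,interpolation=cv2.INTER_CUBIC)
    for k in range(0,w,10): cv2.putText(im,str(u0+k),(k*s,8),0,.3,(0,0,255),1); cv2.line(im,(k*s,10),(k*s,16),(0,0,255),1)
    for k in range(0,h,10): cv2.putText(im,str(v0+k),(0,k*s+4),0,.3,(0,0,255),1)
    return im
E
python3 - <<'E'
from h import *
c=load("top0"); a=crop(c,350,178,90,92,6); cv2.imwrite("pics/f.png",a)
b=crop(c,195,225,85,75,7);cv2.imwrite("pics/r.png",b)
P=cloud(c)
print(np.round(P[[262,240,200,280],[300,330,300,330]],3))
print(K(c))
# height maps
np.set_printoptions(linewidth=250)
Z=(P[...,2]*1000).round().astype(int)
print(Z[230:296:3,198:276:3])
E
```

```text
[[ 0.485  0.059  0.003]
 [ 0.543 -0.016  0.001]
 [ 0.645  0.063 -0.005]
 [ 0.441 -0.018  0.001]]
(np.float64(447.40546625834986), 317.0415508849315, 245.43594678327293)
[[   2   -1    3    1    3   -5    2    2    6   -1    4    3    4    2   -1    0    1    3   -1   -1    0    2    0   -1    2    2]
 [   4    2   -1   -1   -1    1    0    1    3   -2    2    2    3   -2    2    0    6    1    0    2    1   -1    2    1    3    2]
 [  -1    0    4    0    2    1    2    6    3    4    2    2   -3    7   11   10   16    9   12   11   12   14   12    8   -2    4]
 [   1    3   -1    1    8   11   13   13   10   12   16   13    8   13   12   10   10   12   61   61   62   68   12   11    2    3]
 [   3    3    2   68   71   67   70   65   69   69   69   70   70   72   76   72   76   73   74   77   78   74   37   12    2    4]
 [   3    1    2   82   80   84   82   82   86   85   81   87   86   86   89   90   88   83   88   90   88   91   31   11    4   -2]
 [  -1   -2   93   93   89   91  100   97  100   95   95   99   97   96   96   97   93   94   94   93   97   95    8   10   -3    0]

[... 1295 characters left out ...]
 78   78   54   56   10    0   -1]
 [   0    3    5    2   73   76   73   72   50   51   50   54  112  112  113    2   -2    2   89   92   90   -1    5    1    4   -1]
 [   3    3    1    4    0    2    4    4    1    4    4    2    2    4    2    2   -1    5  105  105  100    2    1   -1    4    5]
 [   1    5    1   -1    4    4    3    2    0   -2    0   -1    4    4    7    0    1  106  106  105  100 1133    0    4    2    1]
 [  -1   -1 1133   -4   -1   -1    2    0    2   -1    1    5    3    0    5    1    1    4    5    3   -1    1   -2    5    2    1]
 [  -2    0    4   -3   -1    3   -1    2   -1   -1    1   -2    3    1    3    1    3    2    1    2    1    3   -3    4    3   -3]]
```

View pics/f.png

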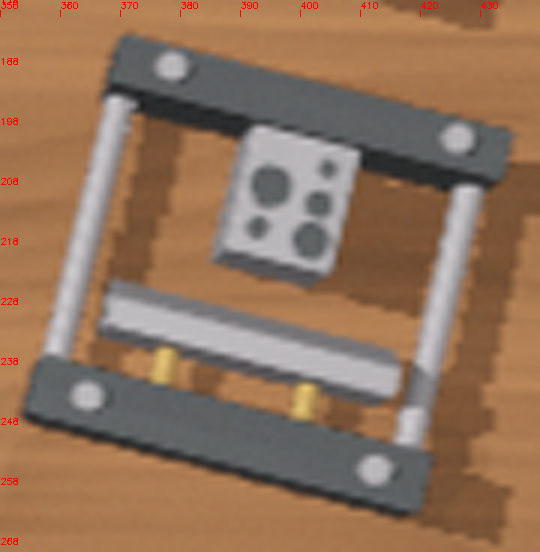

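View pics/r.png

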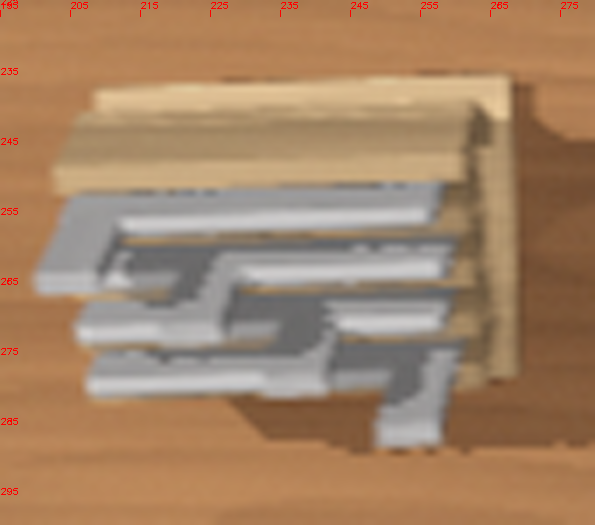

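The crops show the four tab tips at about (253,287), (237,280), (222,272) and (205,265). The jaw slope edge runs (369,225) to (417,237), and the block's -x top edge runs (385,220) to (404,223). I'll fit both poses from these points, then check with overlays.

```bash
cat > fit.py <<'E'
from h import *
from scipy.optimize import least_squares
c=load("top0"); s=load("scene0")
def T(p,X): 
    a=p[2]; X=np.atleast_2d(X); return np.c_[p[0]+np.cos(a)*X[:,0]-np.sin(a)*X[:,1],p[1]+np.sin(a)*X[:,0]+np.cos(a)*X[:,1],X[:,2]]
u=np.array([-.5,0,3**.5/2]); n=np.array([3**.5/2,0,.5])
TY=[-.051,-.017,.017,.051]
def platept(q,i,L): # q: x,y,yaw,xb,zb,dz ; L local pts
    L=np.atleast_2d(L); dz=q[5]; dx=(.02-.5*dz)/n[0]
    b=np.array([q[3]+i*dx,0,q[4]+i*dz]); return T(q,b+L[:,[0]]*n+L[:,[1]]*[0,1,0]+L[:,[2]]*u)
if __name__=="__main__":
    lo=[(253.4,288.4),(236.9,281.6),(221.9,273.9),(204.6,267.1)];up=[(253.4,285),(236.9,278.4),(222,270.7),(204.6,263.7)];zt=[.105,.116,.126,.136]
    base=[((.055,-.075,.012),(267.9,236)),((.055,.075,.012),(208.9,238.3)),((-.055,-.075,.012),(268.9,278.9))]
    def r(q):
        e=[]
        for i in range(4):
            P=platept(q,i,[(-.004,TY[i],.086),(.004,TY[i],.086)]); pp=pix(c,P); e+=list(pp[0]-lo[i])+list(pp[1]-up[i])+[(P[:,2].mean()-zt[i])/.002]
        for X,p in base: e+=list(pix(c,T(q,X))[0]-p)
        e+=[(q[5]-.01)/.0005]
        return np.array(e)
    f=least_squares(r,[.48,.18,0,-.02,.03,.01],loss='soft_l1'); print("rack",f.x.round(4),np.degrees(f.x[2]),"\n",r(f.x).round(1)); q=f.x
    J=[((0,.06,.026),(368.8,224.7)),((0,-.06,.026),(416.7,236.7)),((-.01,.06,.046),(367.8,228.5)),((-.01,-.06,.046),(416.7,239.7))]
    g=least_squares(lambda p:np.concatenate([pix(c,T(p,X))[0]-z for X,z in J]),[.6,-.17,-.2]); print("frame",g.x.round(4),np.degrees(g.x[2]),g.fun.round(1))
    for uv in [(385.5,219.5),(404,223),(391.5,198.5),(409.5,203),(368.3,191.7),(432.5,207)]:
        w=at_z(c,*uv,.045); d=w[:2]-g.x[:2]; a=g.x[2]; print(uv,w.round(4),"in frame",(d@[np.cos(a),np.sin(a)]).round(4),(d@[-np.sin(a),np.cos(a)]).round(4))
    np.save("q.npy",q);np.save("g.npy",g.x)
    G=g.x
    for k,cc,(u0,v0,w,h,sc) in (("s",s,(205,170,230,150,3)),("t",c,(195,180,250,115,3))):
        im=crop(cc,u0,v0,w,h,sc)
        def line(X,col):
            p=((pix(cc,X)-[u0,v0]+.5)*sc).astype(int); cv2.polylines(im,[p],False,col,1,cv2.LINE_AA)
        line(T(q,[(.055,-.075,0),(.055,.075,0),(-.055,.075,0),(-.055,-.075,0),(.055,-.075,0)]),(255,0,0))
        for i in range(4):
            t=TY[i]; line(platept(q,i,[(-.004,.062,.05),(-.004,t+.01,.05),(-.004,t+.01,.086),(-.004,t-.01,.086),(-.004,t-.01,.05),(-.004,-.062,.05),(-.004,-.062,.03)]),(0,255,255))
        line(T(G,[(0,.06,.026),(0,-.06,.026),(-.01,-.06,.046),(-.01,.06,.046),(0,.06,.026)]),(0,255,0))
        line(T(G,[(.075,.081,.047),(.075,-.081,.047)]),(0,255,0))
        for x in (.013,.021): line(T(G,[(x,.0225,.045),(x,-.0225,.045)]),(0,0,255))
        cv2.imwrite(f"pics/ov_{k}.png",im)
    im=np.vstack([cv2.imread("pics/ov_t.png"),np.zeros((0,750,3),np.uint8)]);cv2.imwrite("pics/ov_t.png",im)
E
python3 fit.py
```

```text
rack [ 0.4896  0.2141  0.0535 -0.0286  0.0312  0.0101] 3.065198399069089 
 [ 0.1  0.  -0.2  0.4  0.4  0.9 -0.3  0.5 -0.2 -0.1 -0.1  0.2 -0.7  0.3
 -0.   0.9 -0.3  0.4 -0.1  0.  -0.5 -0.1 -0.9 -0.5 -0.5  0.7  0.3]
frame [ 0.5661 -0.1699 -0.2179] -12.485585338502904 [-0.   0.5 -0.9 -0.1  0.9 -0.4 -0.  -0. ]
(385.5, 219.5) [ 0.5915 -0.1501  0.045 ] in frame 0.0206 0.0248
(404, 223) [ 0.5838 -0.1954  0.045 ] in frame 0.0229 -0.0211
(391.5, 198.5) [ 0.6439 -0.1643  0.045 ] in frame 0.0748 0.0222
(409.5, 203) [ 0.6336 -0.2086  0.045 ] in frame 0.0743 -0.0232
(368.3, 191.7) [ 0.6597 -0.1071  0.045 ] in frame 0.0779 0.0815
(432.5, 207) [ 0.6249 -0.265   0.045 ] in frame 0.078 -0.0802
```

View pics/ov_s.png

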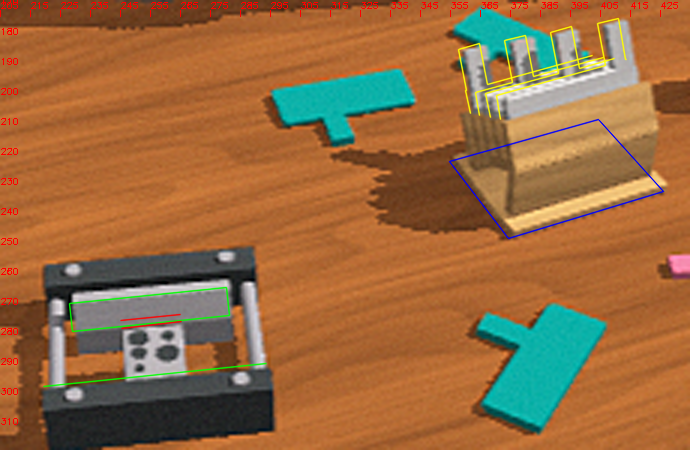

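The gap measures 21–23 mm and the block about 53 mm, so the short block is in the frame and the pack needs three plates. I'll use plates 1, 2 and 3, keeping a central tab for the tight one. The scene overlay agrees with the fit to about 2 px. Next I go above plate 1's tab.

```bash
cat > plan.py <<'E'
from fit import *
from cell import env
q=np.load("q.npy"); G=np.load("g.npy")
def Rz(a): return Ro.from_euler('z',a).as_matrix()
def cur():
    o=env.get_obs(); return np.array(o["tool_pos"]),Ro.from_euler('xyz',o["tool_rot"],degrees=True).as_matrix()
def rackpose(i,z,dn=0): # TCP at local plate height z over the tab of plate i
    R=Rz(q[2])@np.c_[[0,1,0],n,-u]; return platept(q,i,(dn,TY[i],z))[0],R
def framepose(x,y,z,yaw=0):
    R=Rz(G[2]+yaw)@np.c_[[0,1,0],[1,0,0],[0,0,-1]]; return T(G,(x,y,z))[0],R
def rows(*tg,droop=None):
    p,R=cur(); p=p+[0,0,.0] if droop is None else p+droop
    for t,Rt in tg:
        d=R.T@(t-p)/.03; w=Ro.from_matrix(R.T@Rt).as_rotvec(degrees=True)/6
        print(t.round(4),"rows:",d.round(2).tolist(),w.round(2).tolist(),"n>=",round(max(np.linalg.norm(d)*30/50,np.linalg.norm(w)*6/8.59),1))
E
python3 -c "
from plan import *
rows(rackpose(0,.14),rackpose(0,.077))"
```

```text
[0.3938 0.1579 0.1525] rows: [-10.0, -11.65, 3.06] [-4.48, -2.77, 10.38] n>= 9.4
[0.4253 0.1595 0.0979] rows: [-10.94, -11.18, 4.88] [-4.48, -2.77, 10.38] n>= 9.8
```

```bash
python3 -m creep '[40,-10,-11.65,3.06,-4.48,-2.77,10.38, 40,-10,-11.65,3.06,-4.48,-2.77,10.38, 40,-10,-11.65,3.06,-4.48,-2.77,10.38, 40,-10,-11.65,3.06,-4.48,-2.77,10.38, 40,-10,-11.65,3.06,-4.48,-2.77,10.38, 40,-10,-11.65,3.06,-4.48,-2.77,10.38, 40,-10,-11.65,3.06,-4.48,-2.77,10.38, 40,-10,-11.65,3.06,-4.48,-2.77,10.38, 40,-10,-11.65,3.06,-4.48,-2.77,10.38, 40,-10,-11.65,3.06,-4.48,-2.77,10.38, 40,-10,-11.65,3.06,-4.48,-2.77,10.38, 40,-10,-11.65,3.06,-4.48,-2.77,10.38]' 45
python3 - <<'E'
from plan import *
a=[]
for n_ in("top","scene"):
    c=env.read_camera(n_); np.savez(f"pics/{n_}1.npz",**c)
    p,R=cur(); tip=p+R[:,2]*.022; print(n_,"tip px",pix(c,tip).round(1))
    a.append(crop(c,*((195,225,100,90,4) if n_=="top" else (340,150,100,90,4))))
cv2.imwrite("pics/p1.png",np.hstack(a))
rows(rackpose(0,.14),rackpose(0,.077))
E
```

```text
time_s: 1.3
tool_pos: [0.4098, 0.177, 0.1184]
tool_rot: [151.6, 1.9, 93.1]
force: [1.6, 1.8, 2.0]
grip_width: 0.0404
grasp_force: 0.0
top tip px [[248.3 288. ]]
scene tip px [[364.5 186.8]]
[0.3938 0.1579 0.1525] rows: [-0.46, 0.22, -1.33] [-0.37, 0.37, 0.14] n>= 0.9
[0.4253 0.1595 0.0979] rows: [-0.37, 0.3, 0.77] [-0.37, 0.37, 0.14] n>= 0.5
```

View pics/p1.png

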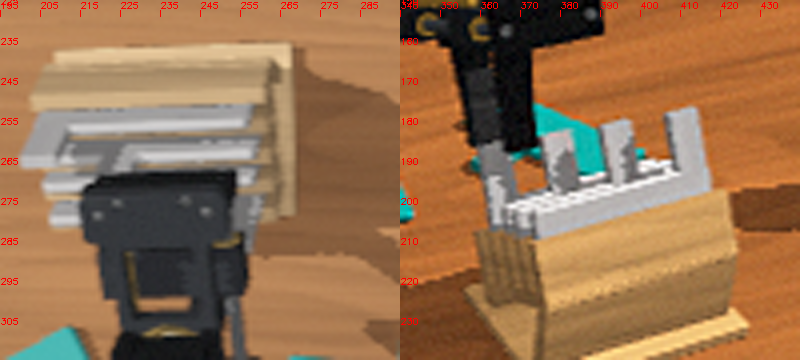

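The close view shows the open fingers beside plate 1's tab, about 15 mm too far along +y, with no contact. The arm hadn't settled on its target, so I'll back up along the tool axis and check what is commanded against what is measured.

```bash
python3 -m creep '[40,0,0,-1.33,0,0,0, 40,0,0,-1.33,0,0,0, 40,0,0,-1.33,0,0,0, 40,0,0,-1.33,0,0,0]'
python3 - <<'E'
from plan import *
print(env.get_obs()["qpos"].round(1),env.get_obs()["joint_velocities"].round(2))
rows(rackpose(0,.14),rackpose(0,.077))
E
```

```text
time_s: 1.8
tool_pos: [0.3984, 0.1828, 0.1347]
tool_rot: [153.0, 3.1, 92.7]
force: [-0.1, -0.5, 0.1]
grip_width: 0.04
grasp_force: 0.0
[-24.5 -17.2 -16.6 136.4  20.9  42.3 -51.2] [ 2.47  0.12 -1.3   0.85  0.    0.06 -0.1 ]
[0.3938 0.1579 0.1525] rows: [-0.85, 0.08, -0.57] [-0.5, 0.49, 0.19] n>= 0.6
[0.4253 0.1595 0.0979] rows: [-0.75, 0.19, 1.52] [-0.5, 0.49, 0.19] n>= 1.0
```

Joints 2 and 4 are at their range limits (-17.2° and 136°): tilted 30°, plate 1 is too close to the base. So I'll use plates 4, 3 and 2, which sit farther out. Plate 4's outer tab goes in first, against the block.

Run:
```python
from plan import *
rows(rackpose(3,.13),rackpose(3,.077))
```

```text
[0.445  0.2627 0.1742] rows: [2.51, 2.15, -0.54] [-0.5, 0.49, 0.19] n>= 2.0
[0.4715 0.2642 0.1283] rows: [2.6, 2.25, 1.23] [-0.5, 0.49, 0.19] n>= 2.2
```

```bash
python3 -m creep '[40,1.0,0.8,-0.8,-0.2,0.2,0.1, 40,2.5,2.15,-0.55,-0.5,0.5,0.2, 40,2.5,2.15,-0.55,-0.5,0.5,0.2, 40,2.5,2.15,-0.55,-0.5,0.5,0.2, 40,2.5,2.15,-0.55,-0.5,0.5,0.2, 40,2.5,2.15,-0.55,-0.5,0.5,0.2, 40,2.5,2.15,-0.55,-0.5,0.5,0.2]'
python3 - <<'E'
from plan import *
print(env.get_obs()["qpos"].round(1))
a=[]
for n_ in("top","scene"):
    c=env.read_camera(n_); np.savez(f"pics/{n_}2.npz",**c)
    p,R=cur(); tip=p+R[:,2]*.022; print(n_,"tip px",pix(c,tip).round(1),"tab tip exp",pix(c,platept(q,3,(0,.051,.086))).round(1))
    a.append(crop(c,*((180,220,100,90,4) if n_=="top" else (340,140,100,90,4))))
cv2.imwrite("pics/p2.png",np.hstack(a))
rows(rackpose(3,.13),rackpose(3,.077),rackpose(3,.12))
E
```

```text
time_s: 2.5
tool_pos: [0.445, 0.2604, 0.1744]
tool_rot: [150.0, -0.0, 92.9]
force: [-0.4, -0.0, 0.5]
grip_width: 0.0402
grasp_force: 0.0
[-24.4 -10.5 -20.4 127.2  24.2  42.3 -57.5]
top tip px [[203.9 269.8]] tab tip exp [[205.2 265.2]]
scene tip px [[406.  167.8]] tab tip exp [[408.1 176.5]]
[0.445  0.2627 0.1742] rows: [0.06, -0.02, 0.02] [0.01, 0.01, -0.03] n>= 0.0
[0.4715 0.2642 0.1283] rows: [0.06, -0.02, 1.79] [0.01, 0.01, -0.03] n>= 1.1
[0.45   0.263  0.1655] rows: [0.06, -0.02, 0.35] [0.01, 0.01, -0.03] n>= 0.2
```

View pics/p2.png

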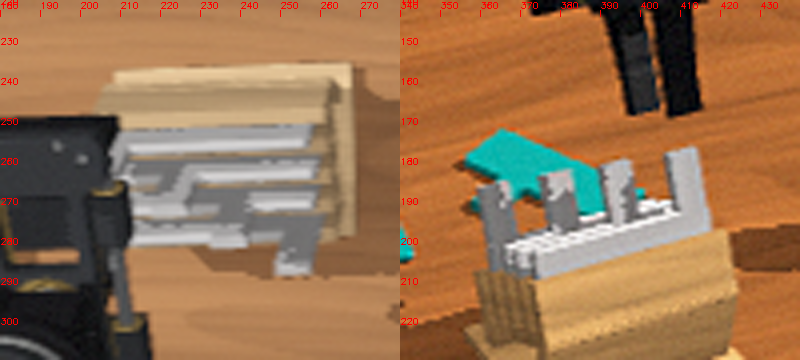

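Measured and predicted fingertips agree. The tab tip in the scene view at (409,177) suggests about 2 mm more along +y. Descending and closing gently.

```bash
python3 -m creep '[30,0.12,-0.02,0.9,0,0,0, 30,0.12,-0.02,1.79,0,0,0, 30,0.12,-0.02,1.79,0,0,0, 30,0.12,-0.02,1.79,0,0,0]'; python3 -m creep '[4,0,0,0,0,0,0, 4,0,0,0,0,0,0, 4,0,0,0,0,0,0, 4,0,0,0,0,0,0, 4,0,0,0,0,0,0]' 6; python3 -c "
from plan import *
p,R=cur();o=env.get_obs();print(R.T@o['force'],R.T@o['wrist_torque']);rows(rackpose(3,.077))"
```

```text
time_s: 3.0
tool_pos: [0.4713, 0.2664, 0.128]
tool_rot: [150.0, -0.0, 92.9]
force: [0.7, 1.2, -0.4]
grip_width: 0.0303
grasp_force: 0.0
time_s: 3.5
tool_pos: [0.4719, 0.2671, 0.1292]
tool_rot: [149.9, -0.1, 93.0]
force: [-3.1, 0.7, 3.6]
grip_width: 0.0085
grasp_force: 6.0
[ 0.84515741 -0.80222276 -4.67716612] [ 0.64053771 -0.21508283 -0.10828463]
[0.4715 0.2642 0.1283] rows: [-0.1, -0.03, 0.02] [0.02, -0.01, -0.02] n>= 0.1
```

```bash
python3 -m creep '[0,0,0,0,0,0,0, 0,0,0,0,0,0,0, 0,0,0,-0.4,0,0,0, 0,0,0,-0.8,0,0,0, 0,0,0,-1.2,0,0,0, 0,0,0,-1.5,0,0,0, 0,0,0,-1.5,0,0,0, 0,0,0,-1.5,0,0,0]' 45; python3 -c "
from plan import *
p,R=cur();o=env.get_obs();print(R.T@o['force'],R.T@o['wrist_torque'],o['qpos'].round(1))
lift=(p+np.array([.03,0,.06]),R)
rows(lift,framepose(.010,.051,.16),framepose(.010,.051,.077))"
```

```text
time_s: 4.3
tool_pos: [0.4487, 0.2654, 0.167]
tool_rot: [150.0, -0.1, 92.9]
force: [0.2, -0.2, -1.3]
grip_width: 0.0075
grasp_force: 45.0
[-0.17748705 -0.52394689  1.22042035] [ 0.85056896 -0.01860452 -0.03783359] [-24.   -9.1 -21.2 127.1  25.4  41.4 -58.9]
[0.4787 0.2654 0.227 ] rows: [-0.05, 1.87, -1.23] [0.0, 0.0, 0.0] n>= 1.3
[ 0.5869 -0.1222  0.16  ] rows: [-13.14, 3.3, 2.16] [4.97, -0.68, 2.51] n>= 8.2
[ 0.5869 -0.1222  0.077 ] rows: [-13.14, 1.92, 4.56] [4.97, -0.68, 2.51] n>= 8.4
```

```bash
python3 -m creep '[0,-0.05,0.9,-0.6,0,0,0, 0,-0.05,1.87,-1.23,0,0,0, 0,-13.14,3.8,1.3,4.97,-0.68,2.51, 0,-13.14,3.8,1.3,4.97,-0.68,2.51, 0,-13.14,3.8,1.3,4.97,-0.68,2.51, 0,-13.14,3.8,1.3,4.97,-0.68,2.51, 0,-13.14,3.8,1.3,4.97,-0.68,2.51, 0,-13.14,3.8,1.3,4.97,-0.68,2.51, 0,-13.14,3.8,1.3,4.97,-0.68,2.51, 0,-13.14,3.8,1.3,4.97,-0.68,2.51, 0,-13.14,3.8,1.3,4.97,-0.68,2.51, 0,-13.14,3.8,1.3,4.97,-0.68,2.51]'; python3 -c "
from plan import *
o=env.get_obs();print(o['qpos'].round(1),o['joint_velocities'].round(1))
rows(framepose(.010,.051,.19),framepose(.010,.051,.14))"
```

```text
time_s: 5.5
tool_pos: [0.5867, -0.1247, 0.1884]
tool_rot: [-179.9, 0.0, 77.2]
force: [0.3, 0.8, -1.7]
grip_width: 0.0081
grasp_force: 45.0
[ 0.4 14.2 10.7 95.2 -2.7 71.  -1.2] [-2.3 -1.4 -3.2  0.7 -1.2  0.4 -0.4]
[ 0.5869 -0.1222  0.19  ] rows: [0.08, -0.01, -0.05] [-0.02, 0.0, -0.05] n>= 0.1
[ 0.5869 -0.1222  0.14  ] rows: [0.08, -0.01, 1.61] [-0.02, 0.0, -0.05] n>= 1.0
```

```bash
python3 -m creep '[0,0.08,0,0.8,0,0,0, 0,0.08,0,1.5,0,0,0, 0,0.08,0,1.5,0,0,0, 0,0.08,0,1.5,0,0,0]'
cat > look.py <<'E'
import sys
from plan import *
tag=sys.argv[1]; ty=float(sys.argv[2]); a=[]
for n_ in("top","scene"):
    c=env.read_camera(n_); np.savez(f"pics/{n_}{tag}.npz",**c); p,R=cur()
    u0,v0,w,h,sc=(340,170,100,100,4) if n_=="top" else (200,200,100,100,4)
    im=crop(c,u0,v0,w,h,sc)
    def line(X,col):
        z=((pix(c,X)-[u0,v0]+.5)*sc).astype(int); cv2.polylines(im,[z],False,col,1,cv2.LINE_AA)
    # expected held plate: TCP at plate local (0,ty,.077)
    P=lambda L:(np.atleast_2d(L)-[0,ty,.077])@np.c_[R[:,1],R[:,0],-R[:,2]].T+p
    for s in(-.004,.004): line(P([(s,-.062,0),(s,.062,0),(s,.062,.05),(s,-.062,.05),(s,-.062,0)]),(0,255,255))
    line(T(G,[(0,.06,.026),(0,-.06,.026),(-.01,-.06,.046),(-.01,.06,.046),(0,.06,.026)]),(0,255,0))
    line(T(G,[(.021,.0225,.045),(.021,-.0225,.045),(.075,-.0225,.045),(.075,.0225,.045),(.021,.0225,.045)]),(0,0,255))
    a.append(im)
cv2.imwrite(f"pics/look{tag}.png",np.hstack(a))
p,R=cur(); d=p-[G[0],G[1],0]; print("TCP in frame",(Rz(G[2]).T@d).round(4), "force",env.get_obs()["force"].round(1))
E
python3 look.py a .051
```

```text
time_s: 5.9
tool_pos: [0.5878, -0.1181, 0.1449]
tool_rot: [-180.0, -0.1, 77.6]
force: [0.8, 0.5, -1.2]
grip_width: 0.0076
grasp_force: 45.0
TCP in frame [0.0112 0.0545 0.1464] force [ 0.1  0.  -0.3]
```

View pics/looka.png

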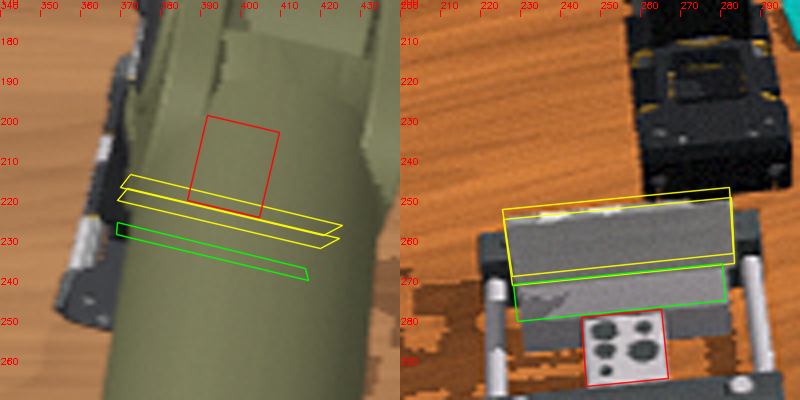

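The scene view shows the held plate at (505–732, 213–270 in the crop), matching its overlay. The block and the jaw slope edge match theirs too. Inserting plate 4 near the block.

```bash
python3 -m creep '[0,-0.1,0.13,0,0,0,0, 0,-0.1,0.13,0.5,0,0,0, 0,-0.1,0.13,1.0,0,0,0, 0,-0.1,0.13,1.4,0,0,0, 0,-0.1,0.13,1.8,0,0,0, 0,-0.1,0.13,2.1,0,0,0, 0,-0.1,0.13,2.1,0,0,0]'; python3 -m creep '[0,0,0,0.05,0,0,0, 0,0,0,0.1,0,0,0, 0,0,0,0.15,0,0,0, 0,0,0,0.15,0,0,0]';python3 -c "
from plan import *
p,R=cur();print('TCP in frame',Rz(G[2]).T@(p-[G[0],G[1],0]))
rows(framepose(.015,.051,.077))"
```

```text
time_s: 6.7
tool_pos: [0.5911, -0.1234, 0.0811]
tool_rot: [-180.0, -0.0, 77.5]
force: [-0.8, -0.0, -1.5]
grip_width: 0.0073
grasp_force: 45.0
time_s: 7.1
tool_pos: [0.5917, -0.1236, 0.0802]
tool_rot: [179.9, -0.1, 77.5]
force: [-4.4, 1.5, 14.0]
grip_width: 0.0079
grasp_force: 45.0
TCP in frame [0.01499967 0.05073317 0.08023226]
[ 0.5917 -0.1233  0.077 ] rows: [0.01, -0.0, 0.11] [0.01, -0.01, -0.0] n>= 0.1
```

Contact with the bench at TCP z = 0.080. Nudge towards the block, then release and rise.

```bash
python3 -m creep '[0,0,0.04,-0.03,0,0,0, 0,0,0.08,-0.03,0,0,0, 0,0,0.08,-0.03,0,0,0]'; python3 -m creep '[16,0,0,0,0,0,0, 16,0,0,0,0,0,0, 22,0,0,0,0,0,0, 22,0,0,0,0,0,0]'; python3 -m creep '[22,0,0,-1,0,0,0, 22,0,0,-2.2,0,0,0, 22,0,0,-3.5,0,0,0, 22,0,0,-3.5,0,0,0]'; python3 look.py b .051; python3 -c "
from plan import *
rows(rackpose(2,.2),rackpose(2,.13),rackpose(2,.080))"
```

```text
time_s: 7.4
tool_pos: [0.5927, -0.1238, 0.0802]
tool_rot: [-179.9, -0.1, 77.5]
force: [-5.9, 2.6, 12.3]
grip_width: 0.0077
grasp_force: 45.1
time_s: 7.8
tool_pos: [0.5934, -0.124, 0.0782]
tool_rot: [180.0, -0.0, 77.5]
force: [0.1, -0.1, 0.6]
grip_width: 0.0204
grasp_force: 0.0
time_s: 8.2
tool_pos: [0.597, -0.1249, 0.1897]
tool_rot: [179.4, -0.1, 77.5]
force: [0.1, 0.2, -0.7]
grip_width: 0.0221
grasp_force: 0.0
TCP in frame [0.0174 0.0506 0.1844] force [-1.2  0.2 -0.2]
[0.3947 0.226  0.2247] rows: [9.96, -9.01, -1.36] [-4.94, 0.67, -2.54] n>= 8.1
[0.4296 0.2279 0.1641] rows: [10.27, -7.89, 0.67] [-4.94, 0.67, -2.54] n>= 7.8
[0.4546 0.2292 0.1208] rows: [10.49, -7.09, 2.11] [-4.94, 0.67, -2.54] n>= 7.7
```

```bash
python3 -m creep '[30,10.3,-7.9,0.1,-4.94,0.67,-2.54, 30,10.3,-7.9,0.1,-4.94,0.67,-2.54, 30,10.3,-7.9,0.1,-4.94,0.67,-2.54, 30,10.3,-7.9,0.1,-4.94,0.67,-2.54, 30,10.3,-7.9,0.1,-4.94,0.67,-2.54, 30,10.3,-7.9,0.1,-4.94,0.67,-2.54, 30,10.3,-7.9,0.1,-4.94,0.67,-2.54, 30,10.3,-7.9,0.1,-4.94,0.67,-2.54, 30,10.3,-7.9,0.1,-4.94,0.67,-2.54, 30,10.3,-7.9,0.1,-4.94,0.67,-2.54, 30,10.3,-7.9,0.1,-4.94,0.67,-2.54]'
cat > chk.py <<'E'
from plan import *
# heights in the frame area in frame axes, from both cameras
for n_ in ("top","scene"):
    c=env.read_camera(n_); np.savez(f"pics/{n_}chk.npz",**c); P=cloud(c); P=P[(P[...,2]>.02)&(c["depth"]>0)]
    L=(P-[G[0],G[1],0])@Rz(G[2])
    m=(abs(L[:,1])<.07)&(L[:,0]>-.03)&(L[:,0]<.08)
    L=L[m]
    for lo,hi in((.06,.084),(.0815,.095),(.0475,.056)):
        s=L[(L[:,2]>lo)&(L[:,2]<hi)]
        if len(s)>3: print(n_,lo,hi,len(s),"x",np.percentile(s[:,0],[5,50,95]).round(4),"y",np.percentile(s[:,1],[3,50,97]).round(4))
    # slope of plate line
    s=L[(L[:,2]>.0475)&(L[:,2]<.056)&(L[:,0]<.04)]
    if len(s)>10: print("yaw in frame",np.degrees(np.polyfit(s[:,1],s[:,0],1)[0]).round(1))
E
python3 chk.py; python3 -c "
from plan import *
q[1]+=.0015
rows(rackpose(2,.13),rackpose(2,.078))"
```

```text
time_s: 9.4
tool_pos: [0.4288, 0.2271, 0.1792]
tool_rot: [150.3, 0.1, 93.0]
force: [0.1, -0.3, 0.7]
grip_width: 0.03
grasp_force: 0.0
top 0.06 0.084 18 x [0.0098 0.0102 0.0135] y [0.0412 0.0501 0.0594]
top 0.0815 0.095 32 x [0.0099 0.0138 0.0177] y [0.0405 0.0501 0.0587]
top 0.0475 0.056 400 x [-0.0182  0.0136  0.0787] y [-0.0593 -0.0026  0.0549]
yaw in frame -2.4
scene 0.06 0.084 70 x [0.0147 0.0181 0.0213] y [0.0419 0.0513 0.0603]
scene 0.0815 0.095 32 x [0.0099 0.0155 0.0208] y [0.0409 0.0501 0.059 ]
scene 0.0475 0.056 218 x [-0.0146  0.0161  0.0738] y [-0.0572 -0.0049  0.0549]
yaw in frame 3.8
[0.4296 0.2294 0.1641] rows: [0.08, -0.25, 0.46] [-0.04, 0.02, -0.02] n>= 0.3
[0.4556 0.2308 0.119 ] rows: [0.08, -0.24, 2.2] [-0.04, 0.02, -0.02] n>= 1.3
```

Plate 4 stands upright with its tab at y = 0.050 and x ≈ 0.014. Now plate 3.

```bash
python3 -m creep '[30,0.08,-0.25,0.5,-0.04,0,0, 30,0.08,-0.25,1.3,-0.04,0,0, 30,0.08,-0.24,2.2,-0.04,0,0, 30,0.08,-0.24,2.2,-0.04,0,0, 30,0.08,-0.24,2.2,-0.04,0,0]';python3 -m creep '[4,0,0,0,0,0,0, 4,0,0,0,0,0,0, 4,0,0,0,0,0,0, 4,0,0,0,0,0,0, 4,0,0,0,0,0,0]' 6; python3 -c "
from plan import *
p,R=cur();o=env.get_obs();print(R.T@o['force'],R.T@o['wrist_torque']);rows(rackpose(2,.077))"
```

```text
time_s: 10.0
tool_pos: [0.4553, 0.2315, 0.1193]
tool_rot: [150.0, 0.0, 93.0]
force: [0.7, 0.2, 0.7]
grip_width: 0.0299
grasp_force: 0.0
time_s: 10.5
tool_pos: [0.4556, 0.233, 0.1206]
tool_rot: [149.8, -0.0, 93.1]
force: [-2.7, -0.3, 5.1]
grip_width: 0.0081
grasp_force: 6.0
[-0.17829789  0.19116161 -5.73182934] [ 0.62229725 -0.29641593 -0.07713345]
[0.4561 0.2293 0.1182] rows: [-0.12, -0.03, 0.08] [0.03, -0.0, 0.01] n>= 0.1
```

```bash
python3 -m creep '[0,0,0,0,0,0,0, 0,0,0,0,0,0,0, 0,0,0,-0.4,0,0,0, 0,0,0,-0.8,0,0,0, 0,0,0,-1.2,0,0,0, 0,0,0,-1.5,0,0,0, 0,0,0,-1.5,0,0,0, 0,0,0,-1.5,0,0,0]' 45; python3 -c "
from plan import *
p,R=cur();o=env.get_obs();print(R.T@o['force'],R.T@o['wrist_torque'],o['qpos'].round(1))
lift=(p+np.array([.02,0,.07]),R)
rows(lift,framepose(.005,.017,.20))"
```

```text
time_s: 11.3
tool_pos: [0.4325, 0.2313, 0.1584]
tool_rot: [149.9, 0.0, 93.1]
force: [-0.2, -0.7, -2.0]
grip_width: 0.0079
grasp_force: 45.0
[-0.67739834 -1.18155591  1.57916938] [ 0.90134698 -0.04177959 -0.0298833 ] [-18.1 -13.7 -24.  131.5  20.9  39.2 -53.3]
[0.4525 0.2313 0.2284] rows: [-0.04, 1.75, -1.69] [0.0, 0.0, 0.0] n>= 1.5
[ 0.5746 -0.1543  0.2   ] rows: [-13.09, 4.19, 0.83] [4.98, -0.68, 2.54] n>= 8.3
```

```bash
python3 -m creep '[0,-0.05,0.9,-0.85,0,0,0, 0,-0.05,1.75,-1.69,0,0,0, 0,-13.09,4.19,0.83,4.98,-0.68,2.54, 0,-13.09,4.19,0.83,4.98,-0.68,2.54, 0,-13.09,4.19,0.83,4.98,-0.68,2.54, 0,-13.09,4.19,0.83,4.98,-0.68,2.54, 0,-13.09,4.19,0.83,4.98,-0.68,2.54, 0,-13.09,4.19,0.83,4.98,-0.68,2.54, 0,-13.09,4.19,0.83,4.98,-0.68,2.54, 0,-13.09,4.19,0.83,4.98,-0.68,2.54, 0,-13.09,4.19,0.83,4.98,-0.68,2.54, 0,-13.09,4.19,0.83,4.98,-0.68,2.54]'
cat > held.py <<'E'
# position of held plate and standing plates in the frame, from scene depth/colour
import sys
from plan import *
c=env.read_camera("scene"); np.savez("pics/sceneh.npz",**c); P=cloud(c); p,R=cur()
A=np.c_[R[:,1],R[:,0],-R[:,2]]; ty=float(sys.argv[1])
L=(P-p)@A+[0,ty,.077]    # plate-local coordinates
m=(c["depth"]>0)&(abs(L[...,0])<.03)&(abs(L[...,1])<.09)&(L[...,2]>-.012)&(L[...,2]<.048)&(P[...,2]>.055)
s=L[m]; print("held plate face pts",len(s),"x",np.percentile(s[:,0],[20,50,80]).round(4),"y ends",np.percentile(s[:,1],[.5,99.5]).round(4),"z low",np.percentile(s[:,2],[1,50]).round(4))
print("TCP in frame",(Rz(G[2]).T@(p-[G[0],G[1],0])).round(4),env.get_obs()["force"].round(1))
E
python3 held.py .017; python3 -c "
from plan import *
rows(framepose(.005,.017,.14))"
```

```text
time_s: 12.5
tool_pos: [0.5744, -0.1565, 0.1985]
tool_rot: [-179.9, 0.1, 77.2]
force: [0.4, 1.3, -1.8]
grip_width: 0.008
grasp_force: 45.0
held plate face pts 1094 x [0.0014 0.0031 0.0046] y ends [-0.0675  0.0549] z low [-0.0049  0.0227]
TCP in frame [0.0049 0.0174 0.1988] [-0.3  1.4 -1.9]
[ 0.5746 -0.1543  0.14  ] rows: [-0.01, 0.01, 1.96] [-0.02, -0.01, -0.01] n>= 1.2
```

```bash
python3 -m creep '[0,0.17,-0.06,0.9,0,0,0, 0,0.17,-0.06,1.7,0,0,0, 0,0.17,-0.06,2.3,0,0,0, 0,0.17,-0.06,2.3,0,0,0]';python3 held.py .017;  python3 -m creep '[0,0,0,0.3,0,0,0, 0,0,0,0.6,0,0,0, 0,0,0,0.8,0,0,0, 0,0,0,0.8,0,0,0]'; python3 -c "
from plan import *
p,R=cur();print('TCP in frame',Rz(G[2]).T@(p-[G[0],G[1],0]),Rz(G[2]).T@env.get_obs()['force'])"
```

```text
time_s: 12.95
tool_pos: [0.5723, -0.1454, 0.1281]
tool_rot: [-179.7, -0.1, 77.7]
force: [-1.1, 0.6, -1.3]
grip_width: 0.0078
grasp_force: 45.0
held plate face pts 858 x [-0.0003  0.0015  0.004 ] y ends [-0.0642  0.0584] z low [0.0026 0.026 ]
TCP in frame [0.0021 0.0248 0.13  ] [ 0.2  0.  -0.5]
time_s: 13.4
tool_pos: [0.5753, -0.1487, 0.107]
tool_rot: [179.9, -0.0, 77.5]
force: [1.5, 0.2, -3.0]
grip_width: 0.0073
grasp_force: 45.0
TCP in frame [0.00440979 0.02262441 0.10703594] [ 1.43366112  0.50268568 -2.95036178]
```

```bash
python3 -m creep '[0,0,0,0.3,0,0,0, 0,0,0,0.6,0,0,0, 0,0,0,0.85,0,0,0, 0,0,0,0.85,0,0,0]'; python3 -m creep '[0,0,0,0.05,0,0,0, 0,0,0,0.1,0,0,0, 0,0,0,0.1,0,0,0]'; python3 -c "
from plan import *
p,R=cur();print('TCP in frame',Rz(G[2]).T@(p-[G[0],G[1],0]),Rz(G[2]).T@env.get_obs()['force'])"
```

```text
time_s: 13.8
tool_pos: [0.5753, -0.149, 0.0819]
tool_rot: [179.9, -0.0, 77.5]
force: [4.1, -0.8, 1.9]
grip_width: 0.0078
grasp_force: 45.0
time_s: 14.1
tool_pos: [0.5757, -0.1491, 0.0819]
tool_rot: [179.8, -0.0, 77.5]
force: [-1.8, 0.6, 17.5]
grip_width: 0.0077
grasp_force: 45.0
TCP in frame [0.00491882 0.02234977 0.08186279] [-1.93390001  0.18246065 17.53145413]
```

On the bench. Now push both plates against the block.

```bash
python3 -m creep '[0,0,0.06,-0.06,0,0,0, 0,0,0.12,-0.06,0,0,0, 0,0,0.18,-0.06,0,0,0, 0,0,0.18,-0.06,0,0,0]'; python3 -c "
from plan import *
p,R=cur();print('TCP in frame',Rz(G[2]).T@(p-[G[0],G[1],0]),Rz(G[2]).T@env.get_obs()['force'])"
```

```text
time_s: 14.5
tool_pos: [0.5773, -0.1494, 0.0819]
tool_rot: [-179.7, -0.1, 77.5]
force: [-6.6, 2.9, 18.4]
grip_width: 0.0079
grasp_force: 45.1
TCP in frame [0.00659658 0.02235723 0.08188614] [-7.09989612  1.4070526  18.38536085]
```

```bash
python3 -m creep '[0,0,0.0,-0.08,0,0,0, 0,0,0.05,-0.08,0,0,0, 0,0,0.1,-0.08,0,0,0, 0,0,0.1,-0.08,0,0,0, 0,0,0.1,-0.08,0,0,0]'; python3 -c "
from plan import *
p,R=cur();print('TCP in frame',Rz(G[2]).T@(p-[G[0],G[1],0]),Rz(G[2]).T@env.get_obs()['force'])"
```

```text
time_s: 15.0
tool_pos: [0.582, -0.1504, 0.082]
tool_rot: [-179.9, -0.0, 77.5]
force: [-0.5, 0.4, -0.7]
grip_width: 0.0079
grasp_force: 45.0
TCP in frame [0.0113971  0.02242197 0.08196848] [-0.58806534  0.28696309 -0.70124143]
```

```bash
python3 -m creep '[16,0,0,0,0,0,0, 16,0,0,0,0,0,0, 22,0,0,0,0,0,0, 22,0,0,0,0,0,0]'; python3 -m creep '[22,0,0,-1,0,0,0, 22,0,0,-2.2,0,0,0, 22,0,0,-3.5,0,0,0, 22,0,0,-3.5,0,0,0]'; python3 -c "
from plan import *
q[1]-=.001
rows(rackpose(1,.135),rackpose(1,.080))"
```

```text
time_s: 15.4
tool_pos: [0.5829, -0.1506, 0.0831]
tool_rot: [179.9, -0.0, 77.5]
force: [-0.7, 0.2, 0.0]
grip_width: 0.0201
grasp_force: 0.0
time_s: 15.8
tool_pos: [0.5862, -0.1516, 0.1946]
tool_rot: [179.3, -0.1, 77.5]
force: [0.7, -0.3, 0.3]
grip_width: 0.0222
grasp_force: 0.0
[0.4117 0.1919 0.1583] rows: [9.91, -8.17, 1.12] [-4.85, 0.69, -2.53] n>= 7.7
[0.4392 0.1933 0.1106] rows: [10.16, -7.31, 2.72] [-4.85, 0.69, -2.53] n>= 7.7
```

```bash
python3 -m creep '[30,9.93,-8.0,0.9,-4.85,0.69,-2.53, 30,9.93,-8.0,0.9,-4.85,0.69,-2.53, 30,9.93,-8.0,0.9,-4.85,0.69,-2.53, 30,9.93,-8.0,0.9,-4.85,0.69,-2.53, 30,9.93,-8.0,0.9,-4.85,0.69,-2.53, 30,9.93,-8.0,0.9,-4.85,0.69,-2.53, 30,9.93,-8.0,0.9,-4.85,0.69,-2.53, 30,9.93,-8.0,0.9,-4.85,0.69,-2.53, 30,9.93,-8.0,0.9,-4.85,0.69,-2.53, 30,9.93,-8.0,0.9,-4.85,0.69,-2.53, 30,9.93,-8.0,0.9,-4.85,0.69,-2.53]'; python3 chk.py; python3 -c "
from plan import *
q[1]-=.001
print(env.get_obs()['qpos'].round(1))
rows(rackpose(1,.12),rackpose(1,.080))"
```

```text
time_s: 16.9
tool_pos: [0.4207, 0.1968, 0.1557]
tool_rot: [150.9, 0.1, 92.8]
force: [0.4, -1.4, 0.6]
grip_width: 0.0301
grasp_force: 0.0
top 0.06 0.084 38 x [0.0059 0.0142 0.0158] y [0.0083 0.034  0.0593]
top 0.0815 0.095 63 x [0.0065 0.0139 0.0212] y [0.0087 0.0271 0.0584]
top 0.0475 0.056 495 x [-0.0178  0.0147  0.078 ] y [-0.0584 -0.0068  0.0568]
yaw in frame -2.1
scene 0.06 0.084 149 x [0.011  0.0175 0.0238] y [0.0099 0.0288 0.06  ]
scene 0.0815 0.095 73 x [0.0064 0.0154 0.0241] y [0.0104 0.0405 0.0587]
scene 0.0475 0.056 300 x [-0.0101  0.0181  0.0594] y [-0.057  -0.0058  0.0525]
yaw in frame 3.4
[-30.4 -17.2  -9.7 134.7  22.3  40.9 -51.7]
[0.4192 0.1923 0.1453] rows: [-0.12, -0.23, 0.27] [-0.16, 0.04, -0.05] n>= 0.2
[0.4392 0.1933 0.1106] rows: [-0.12, -0.21, 1.61] [-0.16, 0.04, -0.05] n>= 1.0
```

```bash
python3 -m creep '[30,-0.12,-0.23,0.3,-0.16,0,0, 30,-0.12,-0.22,0.9,-0.16,0,0, 30,-0.12,-0.21,1.6,-0.16,0,0, 30,-0.12,-0.21,1.6,-0.16,0,0, 30,-0.12,-0.21,1.6,-0.16,0,0]';python3 -m creep '[4,0,0,0,0,0,0, 4,0,0,0,0,0,0, 4,0,0,0,0,0,0, 4,0,0,0,0,0,0, 4,0,0,0,0,0,0]' 6; python3 -c "
from plan import *
p,R=cur();o=env.get_obs();print(R.T@o['force'],R.T@o['wrist_torque'],o['qpos'].round(1));rows(rackpose(1,.08),rackpose(1,.115))"
```

```text
time_s: 17.5
tool_pos: [0.4387, 0.1937, 0.1107]
tool_rot: [150.0, 0.1, 92.7]
force: [-1.2, 1.0, 0.3]
grip_width: 0.03
grasp_force: 0.0
time_s: 18.0
tool_pos: [0.4389, 0.1955, 0.1117]
tool_rot: [149.9, 0.1, 92.9]
force: [1.2, -0.7, 2.4]
grip_width: 0.0082
grasp_force: 6.0
[-0.72877318  2.15676286 -1.48841101] [ 0.2813095  -0.18518251 -0.08278039] [-27.9 -11.5 -11.  136.7  28.6  33.  -57.5]
[0.4392 0.1943 0.1106] rows: [-0.04, -0.01, 0.04] [0.02, 0.02, -0.01] n>= 0.0
[0.4217 0.1934 0.1409] rows: [-0.04, -0.01, -1.13] [0.02, 0.02, -0.01] n>= 0.7
```

Gripped. Withdraw slowly in short stages, watching the forces and the joint limits.

```bash
python3 -m creep '[0,0,0,0,0,0,0, 0,0,0,0,0,0,0, 0,0,0,-0.3,0,0,0, 0,0,0,-0.6,0,0,0, 0,0,0,-0.9,0,0,0, 0,0,0,-1.1,0,0,0, 0,0,0,-1.1,0,0,0]' 45; python3 -c "
from plan import *
p,R=cur();o=env.get_obs();print(R.T@o['force'],R.T@o['wrist_torque'],o['qpos'].round(1));rows(rackpose(1,.115),rackpose(1,.12))"
```

```text
time_s: 18.7
tool_pos: [0.421, 0.1943, 0.1392]
tool_rot: [150.0, 0.1, 92.9]
force: [-0.8, -0.5, -1.6]
grip_width: 0.0075
grasp_force: 44.9
[-0.43076502 -1.51572108  0.97844753] [ 0.83173649 -0.14748773 -0.09310552] [-29.5 -16.4 -10.8 136.6  24.6  37.9 -54.2]
[0.4217 0.1934 0.1409] rows: [-0.03, 0.05, -0.04] [-0.01, 0.03, -0.02] n>= 0.0
[0.4192 0.1933 0.1453] rows: [-0.03, 0.05, -0.21] [-0.01, 0.03, -0.02] n>= 0.1
```

```bash
python3 -m creep '[0,-0.03,0.2,-0.4,0,0,0, 0,-0.03,0.7,-1.0,0,0,0, 0,-0.03,1.5,-1.6,0,0,0, 0,-0.03,2,-1.9,0,0,0, 0,-0.03,2,-1.9,0,0,0]'; python3 -c "
from plan import *
o=env.get_obs();print(o['qpos'].round(1));rows(framepose(.001,-.017,.20))"
```

```text
time_s: 19.2
tool_pos: [0.454, 0.2006, 0.2167]
tool_rot: [150.2, 0.2, 92.7]
force: [-0.4, 0.1, -1.9]
grip_width: 0.0075
grasp_force: 44.9
[-28.1 -17.2  -9.1 127.5  19.5  46.2 -45.3]
[ 0.5634 -0.1867  0.2   ] rows: [-13.06, 2.33, 2.04] [4.95, -0.62, 2.48] n>= 8.1
```

```bash
python3 -m creep '[0,-3,1.2,0.2,1.1,-0.15,0.6, 0,-13.06,2.33,2.04,4.95,-0.62,2.48, 0,-13.06,2.33,2.04,4.95,-0.62,2.48, 0,-13.06,2.33,2.04,4.95,-0.62,2.48, 0,-13.06,2.33,2.04,4.95,-0.62,2.48, 0,-13.06,2.33,2.04,4.95,-0.62,2.48, 0,-13.06,2.33,2.04,4.95,-0.62,2.48, 0,-13.06,2.33,2.04,4.95,-0.62,2.48, 0,-13.06,2.33,2.04,4.95,-0.62,2.48, 0,-13.06,2.33,2.04,4.95,-0.62,2.48, 0,-13.06,2.33,2.04,4.95,-0.62,2.48, 0,-13.06,2.33,2.04,4.95,-0.62,2.48]'; python3 held.py -.017; python3 -c "
from plan import *
rows(framepose(.001,-.017,.14))"
```

```text
time_s: 20.4
tool_pos: [0.5627, -0.1842, 0.1984]
tool_rot: [-179.8, 0.0, 77.8]
force: [-0.5, 0.2, -1.1]
grip_width: 0.0075
grasp_force: 44.9
held plate face pts 1095 x [0.0009 0.0026 0.0043] y ends [-0.0593  0.0629] z low [-0.0068  0.0211]
TCP in frame [ 0.     -0.015   0.1988] [-0.8 -0.1 -1.8]
[ 0.5634 -0.1867  0.14  ] rows: [-0.07, 0.04, 1.96] [-0.02, 0.01, 0.05] n>= 1.2
```

Plate 2 is centred within 4 mm. Down to just above the plate tops, let it settle, then take one close look.

```bash
python3 -m creep '[0,-0.1,0.05,0.9,0,0,0, 0,-0.1,0.05,1.6,0,0,0, 0,-0.1,0.05,1.9,0,0,0, 0,-0.1,0.05,1.9,0,0,0, 0,-0.1,0.05,1.9,0,0,0, 0,-0.1,0.05,1.9,0,0,0]'; python3 held.py -.017
python3 - <<'E'
from h import *
c=load("sceneh"); cv2.imwrite("pics/l3.png",crop(c,205,205,100,75,7))
E
```

```text
time_s: 21.05
tool_pos: [0.5641, -0.1893, 0.1426]
tool_rot: [-180.0, 0.1, 77.7]
force: [-0.2, 0.3, -0.6]
grip_width: 0.0078
grasp_force: 45.0
held plate face pts 1044 x [0.0014 0.0032 0.008 ] y ends [-0.0581  0.0658] z low [-0.0084  0.0214]
TCP in frame [ 0.0024 -0.0197  0.1427] [-0.1  0.4 -1.6]
```

View pics/l3.png

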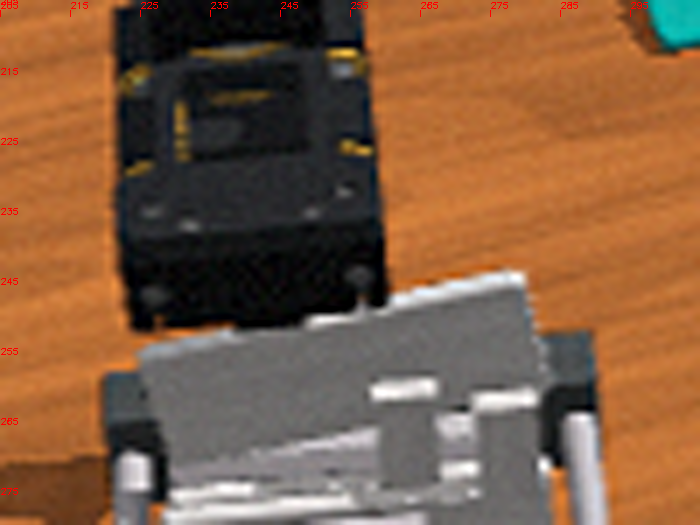

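The held plate is rolled in the grip: its top edge runs (140,352) to (525,275) in the crop, about 5° steeper than the standing plates, with the +y end high. I'll measure the roll from depth and turn it out.

```bash
cat > roll.py <<'E'
from plan import *
import sys
if len(sys.argv)>1: c=env.read_camera("scene"); np.savez("pics/sceneh.npz",**c)
c=load("sceneh"); P=cloud(c); p,R=cur(); B=Rz(G[2])
L=(P-p)@B   # frame axes about TCP
# plate face: plane near x=+.003, below grip; use points on the face
m=(c["depth"]>0)&(abs(L[...,0]-.003)<.007)&(abs(L[...,1])<.1)&(L[...,2]>-.095)&(L[...,2]<-.024)&(P[...,2]>.056)
s=L[m]
e=[];b=[]
for y in np.arange(-.03,.08,.004):
    k=s[abs(s[:,1]-y)<.002]
    if len(k)>8: e.append((y,np.percentile(k[:,2],96)));b.append((y,np.percentile(k[:,2],4)))
e=np.array(e);b=np.array(b);print("top edge slope deg",np.degrees(np.arctan(np.polyfit(e[:,0],e[:,1],1))[0]).round(1),"bottom",np.degrees(np.arctan(np.polyfit(b[:,0],b[:,1],1))[0]).round(1))
r=cv2.minAreaRect((s[:,1:]*1000).astype(np.float32)); print(np.round(r[0],1),np.round(r[1],1),round(r[2],1))
print("yaw",np.degrees(np.polyfit(s[:,1],s[:,0],1)[0]).round(1))
E
python3 roll.py
```

```text
top edge slope deg 5.2 bottom 8.8
[ 21.1 -56.6] [126.8  61.8] 2.8
yaw 0.0
```

```bash
python3 -m creep '[0,0.06,0,0,0,-0.4,0, 0,0.12,0,0,0,-0.85,0, 0,0.12,0,0,0,-0.85,0, 0,0.12,0,0,0,-0.85,0]'; python3 roll.py 1; python3 held.py -.017
```

```text
time_s: 21.5
tool_pos: [0.5647, -0.1862, 0.1424]
tool_rot: [-180.0, 5.1, 77.7]
force: [0.1, 0.5, -2.1]
grip_width: 0.0077
grasp_force: 45.0
top edge slope deg 3.4 bottom 6.7
[ 16.8 -56.1] [124.3  60.8] 2.0
yaw 0.1
held plate face pts 1014 x [0.0016 0.0034 0.009 ] y ends [-0.0582  0.0666] z low [-0.0056  0.0234]
TCP in frame [ 0.0021 -0.0175  0.1424] [-0.6 -0.3 -2.1]
```

```bash
cat > edge.py <<'E'
from plan import *
c=load("sceneh"); p,R=cur(); B=Rz(G[2]); hsv=cv2.cvtColor(c["color"],cv2.COLOR_RGB2HSV)
pts=[]
for u_ in list(range(263,278)):
    col=hsv[235:262,u_,1]; k=np.where((col[:-1]>100)&(col[1:]<=100))[0]
    if len(k): v=235+k[0]; pts.append((u_,v+(float(col[k[0]])-100)/(float(col[k[0]])-float(col[k[0]+1]))))
pts=np.array(pts); print("measured slope",np.polyfit(pts[:,0],pts[:,1],1)[0].round(3),pts[[0,-1]].round(1))
for th in (-5,0,5):
    a=np.radians(th); y=np.array([-.03,.06]); X=np.c_[0*y-.004,y*np.cos(a)+.03*np.sin(a),y*np.sin(a)-.03*np.cos(a)]@B.T+p
    z=pix(c,X); print(th,((z[1,1]-z[0,1])/(z[1,0]-z[0,0])).round(3))
E
python3 edge.py
```

```text
measured slope 0.127 [[263.  242.6]
 [277.  245.5]]
-5 -0.031
0 -0.096
5 -0.162
```

Run:
```python
from plan import *
np.set_printoptions(linewidth=220)
c=load("sceneh"); hsv=cv2.cvtColor(c["color"],cv2.COLOR_RGB2HSV)
print(hsv[238:276:1,256:288:2,1])
```

```text
[[ 30  30  32  66 114 183 179 184 182 184 188 184 190 182 183 175]
 [ 57 100  26  85 149 183 184 180 183 176 181 186 181 180 182 185]
 [ 89  57  26 119 161 187 186 178 181 180 185 184 176 180 185 180]
 [ 93 170  16 255  13 181 183 185 179 185 183 176 179 186 181 180]
 [255  43 113 170 158 187 179 179 182 187 179 179 182 179 184 175]
 [113  57  17   0 182 182 182 178 181 181 180 186 178 193 183 184]
 [255  57  16  20 177 181 181 179 186 184 189 191 192 179 184 187]
 [ 85   0  15  33 189 184 191 193 205 215 219 156 203 185 192 183]
 [255  32  27 255 201 209 217 186  97  37  14   7 143 178 175 182]
 [255 109  51 255 112  54  16   9   5   2   1   5 123 184 179 188]
 [116  43  26 255   1   3   1   5   5  12   7   2 109 188 185 184]
 [  0   0  45   0   1   3   3   6   7  14  20   5 149 186 181 187]
 [ 10  10   4   5  11   5   8  13   2  15  11  10 117 184 186 181]
 [  8  16   8   2   7  10   2  15   5  14   9  13 127 196 191 192]
 [ 13   7   9  12   5  10  10   5   4   5   5   7  90 190 136 141]
 [  7  11  12   7   7   2   7   7  11   9   2   5   3  33  45  24]
 [ 12   2   7   5   9   5   
[... 746 characters left out ...]
   3   5  10  12  26  37  11]
 [ 13  11   7   7  12  15  10   4   6  10   5  17   9  13  69   9]
 [  9  11   9   2   5  17  10  11   2   7  17   5  12  18  19   2]
 [  8   6  14  12  12   7  11   6   6  17  12   3   7  22  28   8]
 [  6  14  10  14   9  12  10  11   2   7  10  19   7   4  33   4]
 [  9  11  17  16  10  10   6  10  10   2   5   7   5   6 255  14]
 [  7  13  14   9  12   5   5   7   8   8  14  15   0   0 160  10]
 [  5  10   7   5   3  17   9   7   9  13  14   5   8   1 183  40]
 [  9  12   2  14  18   8  10  13   6  10  16   7   8  14 180  32]
 [ 12   7   6  10   7  12  10   7   7  12   7   9   7  16 179  47]
 [  6   9   7  10   7   9   5   7   5   9  11  19   5  14 180  96]]
```

Using the wood-to-plate edge, v = 247.1 at u = 264 and 245.4 at u = 278, about 2° of roll remains. I'll turn that out, then descend.

```bash
python3 -m creep '[0,0.05,-0.02,0,0,-0.3,0, 0,0.05,-0.02,0,0,-0.3,0, 0,0.05,-0.02,0,0,-0.3,0]'; python3 -c "
from plan import *
p,R=cur();print('TCP in frame',Rz(G[2]).T@(p-[G[0],G[1],0]))
for dz in(.015,.036,.06): rows((p-[0,0,dz],R))"
```

```text
time_s: 21.9
tool_pos: [0.5641, -0.1854, 0.142]
tool_rot: [-179.9, 7.0, 77.6]
force: [-0.3, -1.2, -1.7]
grip_width: 0.0078
grasp_force: 45.0
TCP in frame [ 0.00141563 -0.01559618  0.14203812]
[ 0.5641 -0.1854  0.127 ] rows: [0.06, 0.0, 0.5] [0.0, 0.0, 0.0] n>= 0.3
[ 0.5641 -0.1854  0.106 ] rows: [0.15, 0.0, 1.19] [0.0, 0.0, 0.0] n>= 0.7
[ 0.5641 -0.1854  0.082 ] rows: [0.24, 0.0, 1.99] [0.0, 0.0, 0.0] n>= 1.2
```

```bash
cat > f.py <<'E'
from plan import *
p,R=cur();o=env.get_obs();print('TCP in frame',(Rz(G[2]).T@(p-[G[0],G[1],0])).round(4),(Rz(G[2]).T@o['force']).round(1),(Rz(G[2]).T@o['wrist_torque']).round(2))
E
python3 -m creep '[0,0.03,0,0.25,0,0,0, 0,0.06,0,0.5,0,0,0, 0,0.09,0,0.75,0,0,0, 0,0.12,0,1.0,0,0,0, 0,0.12,0,1.0,0,0,0]'; python3 f.py;  python3 -m creep '[0,0.02,0,0.15,0,0,0, 0,0.04,0,0.3,0,0,0, 0,0.04,0,0.3,0,0,0]'; python3 f.py
```

```text
time_s: 22.4
tool_pos: [0.5644, -0.1853, 0.1109]
tool_rot: [-180.0, 7.0, 77.6]
force: [2.1, 0.2, -1.5]
grip_width: 0.0078
grasp_force: 45.0
TCP in frame [ 0.0018 -0.0155  0.1109] [ 2.   0.6 -1.5] [ 0.02 -0.62 -0.04]
time_s: 22.7
tool_pos: [0.5647, -0.1853, 0.1026]
tool_rot: [180.0, 7.0, 77.6]
force: [3.5, -0.4, -0.8]
grip_width: 0.008
grasp_force: 45.1
TCP in frame [ 0.002  -0.0153  0.1026] [ 3.5  0.4 -0.8] [ 0.02 -1.08 -0.16]
```

The jaw is pushing back with about 3.5 N, as it should. Continue to the bench.

```bash
python3 -m creep '[0,0.02,0,0.15,0,0,0, 0,0.04,0,0.3,0,0,0, 0,0.06,0,0.5,0,0,0, 0,0.06,0,0.5,0,0,0]'; python3 f.py;  python3 -m creep '[0,0.015,0,0.1,0,0,0, 0,0.03,0,0.2,0,0,0, 0,0.03,0,0.25,0,0,0, 0,0.03,0,0.25,0,0,0]'; python3 f.py
```

```text
time_s: 23.1
tool_pos: [0.5638, -0.1848, 0.0865]
tool_rot: [-179.9, 7.0, 77.6]
force: [5.4, 1.3, -1.9]
grip_width: 0.0078
grasp_force: 45.1
TCP in frame [ 0.001  -0.0151  0.0865] [ 5.   2.4 -1.9] [ 0.25 -1.18 -0.23]
time_s: 23.5
tool_pos: [0.5645, -0.1848, 0.0806]
tool_rot: [-180.0, 7.0, 77.6]
force: [3.7, 0.9, 2.8]
grip_width: 0.0078
grasp_force: 45.1
TCP in frame [ 0.0017 -0.0149  0.0806] [3.4 1.7 2.8] [ 0.12 -0.79 -0.27]
```

```bash
python3 -m creep '[0,0.01,0,0.07,0,0,0, 0,0.01,0,0.14,0,0,0, 0,0.01,0,0.2,0,0,0, 0,0.01,0,0.2,0,0,0]'; python3 f.py
```

```text
time_s: 23.9
tool_pos: [0.566, -0.1839, 0.0793]
tool_rot: [179.9, 6.8, 77.7]
force: [-4.5, 8.3, 30.6]
grip_width: 0.0071
grasp_force: 45.0
TCP in frame [ 0.003  -0.0137  0.0793] [-6.1  7.1 30.6] [ 0.33  1.71 -0.5 ]
```

```bash
python3 -m creep '[0,0,0,-0.2,0,0,0, 0,0,0,-0.2,0,0,0]'; python3 f.py; python3 -m creep '[16,0,0,0,0,0,0, 16,0,0,0,0,0,0, 18,0,0,0,0,0,0, 18,0,0,0,0,0,0]'; python3 -m creep '[18,-0.12,0,-1,0,0,0, 18,-0.25,0,-2,0,0,0, 20,-0.4,0,-3.2,0,0.6,0, 20,-0.4,0,-3.2,0,1.15,0, 20,-0.4,0,-3.2,0,1.15,0]'; python3 f.py
python3 -c "
from plan import *
rows((np.array([.42,-.02,.25]),cur()[1]))"
```

```text
time_s: 24.1
tool_pos: [0.5646, -0.1847, 0.0806]
tool_rot: [180.0, 7.0, 77.6]
force: [3.4, -0.4, 0.4]
grip_width: 0.0076
grasp_force: 45.0
TCP in frame [ 0.0018 -0.0148  0.0806] [3.4 0.3 0.4] [ 0.34 -1.09 -0.2 ]
time_s: 24.5
tool_pos: [0.5625, -0.185, 0.0789]
tool_rot: [-179.7, 7.0, 77.6]
force: [-0.0, 0.0, 0.0]
grip_width: 0.0175
grasp_force: 0.0
time_s: 25.0
tool_pos: [0.5633, -0.188, 0.1777]
tool_rot: [-180.0, 0.1, 77.4]
force: [0.0, -0.5, -0.5]
grip_width: 0.0199
grasp_force: 0.0
TCP in frame [ 0.0012 -0.0183  0.1777] [ 0.2 -0.5 -0.5] [-0.18  0.04 -0.05]
[ 0.42 -0.02  0.25] rows: [4.41, -5.89, -2.42] [0.0, 0.0, 0.0] n>= 4.6
```

Now move aside so that both cameras see the frame, and measure the pack.

```bash
python3 -m creep '[20,5,-4.5,-2.5,0,0,0, 20,5,-4.5,-2.5,0,0,0, 20,5,-4.5,-2.5,0,0,0, 20,5,-4.5,-2.5,0,0,0, 20,5,-4.5,-2.5,0,0,0, 20,5,-4.5,-2.5,0,0,0, 20,5,-4.5,-2.5,0,0,0]'; python3 chk.py
python3 - <<'E'
from plan import *
c=load("topchk"); s=load("scenechk"); a=crop(c,350,178,85,85,5); b=crop(s,210,225,95,85,4)
print(a.shape,b.shape)
b=cv2.resize(b,(375,425)); b=crop(s,213,230,75,85,5)
cv2.imwrite("pics/fin.png",np.hstack([a[:425,:425],b]))
P=cloud(s); L=(P-[G[0],G[1],0])@Rz(G[2])
# tab tops per plate
for n_,cc in(("top",c),("scene",s)):
    L=(cloud(cc)-[G[0],G[1],0])@Rz(G[2])
    for t in(-.017,.017,.051):
        k=L[(abs(L[...,1]-t)<.008)&(abs(L[...,0]-.01)<.03)&(L[...,2]>.078)&(L[...,2]<.11)]
        print(n_,t,len(k),"z top",np.percentile(k[:,2],[50,90]).round(4) if len(k) else "","x",np.median(k[:,0]).round(4) if len(k) else "")
    # plate tops along y, at front of pack
    for y in(-.05,-.03,0,.03):
        k=L[(abs(L[...,1]-y)<.006)&(L[...,0]>-.004)&(L[...,0]<.022)&(L[...,2]>.04)&(L[...,2]<.065)]
        print(n_,"y",y,len(k),np.percentile(k[:,2],[10,50,90]).round(4) if len(k) else "")
E
```

```text
time_s: 25.7
tool_pos: [0.4641, -0.01, 0.2505]
tool_rot: [-179.9, 0.2, 77.6]
force: [-1.1, 0.1, -0.7]
grip_width: 0.0195
grasp_force: 0.0
top 0.06 0.084 53 x [-0.0019  0.0068  0.0156] y [-0.0253  0.0175  0.0591]
top 0.0815 0.095 101 x [-0.0012  0.0103  0.0219] y [-0.0276  0.0183  0.0575]
top 0.0475 0.056 598 x [-0.0194  0.0107  0.0778] y [-0.0583 -0.0035  0.0548]
yaw in frame 0.2
scene 0.06 0.084 225 x [0.0043 0.0145 0.0248] y [-0.026   0.0199  0.0596]
scene 0.0815 0.095 103 x [-0.0003  0.013   0.0233] y [-0.0267  0.0192  0.0581]
scene 0.0475 0.056 354 x [-0.0134  0.0148  0.0585] y [-0.0572 -0.0074  0.0499]
yaw in frame 5.8
(425, 425, 3) (340, 380, 3)
top -0.017 29 z top [0.0871 0.0905] x 0.0007
top 0.017 26 z top [0.0871 0.0895] x 0.0095
top 0.051 28 z top [0.0869 0.09  ] x 0.0183
top y -0.05 51 [0.0481 0.0504 0.0533]
top y -0.03 29 [0.0479 0.0505 0.0534]
top y 0 44 [0.0469 0.0507 0.0524]
top y 0.03 45 [0.0479 0.0511 0.0538]
scene -0.017 40 z top [0.0839 0.0886] x 0.0049
scene 0.017 34 z top [0.0849 0.0876] x 0.0138
scene 0.051 37 z top [0.0838 0.0885] x 0.0219
scene y -0.05 48 [0.0448 0.0481 0.0506]
scene y -0.03 50 [0.0454 0.0498 0.0556]
scene y 0 43 [0.046  0.0498 0.0531]
scene y 0.03 37 [0.0448 0.0506 0.0596]
```

View pics/fin.png

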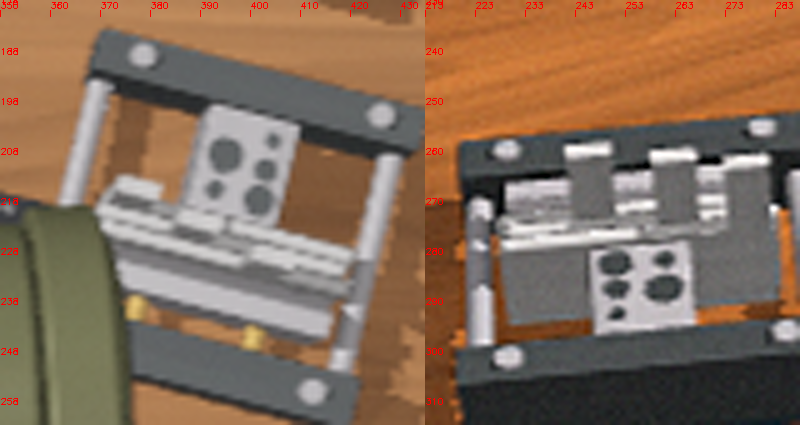

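The final view shows three plates packed between the jaw and the block. Their tabs at (376,215), (388,221) and (403,229) are all level at about 87 mm, and the plate tops are level along y. One check of the jaw displacement and the spare objects remains.

Run:
```python
from plan import *
for a,b in(("top0","topchk"),("scene0","scenechk")):
    r=[]
    for k in(a,b):
        c=load(k); L=(cloud(c)-[G[0],G[1],0])@Rz(G[2]); hsv=cv2.cvtColor(c["color"],cv2.COLOR_RGB2HSV)
        m=(L[...,0]>-.035)&(L[...,0]<-.004)&(L[...,1]>-.055)&(L[...,1]<.02)&(abs(L[...,2]-.046)<.005)&(hsv[...,1]<60)
        s=L[m]; B=L[(L[...,0]>.03)&(L[...,0]<.065)&(abs(L[...,1])<.04)&(abs(L[...,2]-.045)<.007)]
        print(k,m.sum(),"jaw top x",np.percentile(s[:,0],[5,50,95]).round(4),"block y",np.percentile(B[:,1],[3,97]).round(4))
a=load("scene0")["color"].astype(int);b=load("scenechk")["color"].astype(int)
d=(abs(a-b).sum(2)>90).astype(np.uint8); n_,_,st,ce=cv2.connectedComponentsWithStats(cv2.morphologyEx(d,cv2.MORPH_OPEN,np.ones((2,2))))
print([(x[:4].tolist(),int(x[4])) for x in st[1:] if x[4]>15])
```

```text
top0 188 jaw top x [-0.0201 -0.0132 -0.0055] block y [-0.0227  0.0203]
topchk 187 jaw top x [-0.0236 -0.0168 -0.0092] block y [-0.0223  0.0202]
scene0 189 jaw top x [-0.0218 -0.011  -0.0048] block y [-0.0211  0.0207]
scenechk 105 jaw top x [-0.0235 -0.0144 -0.0078] block y [-0.021   0.0211]
[([0, 0, 408, 285], 22210), ([482, 0, 33, 25], 672), ([453, 22, 76, 69], 2189), ([267, 61, 6, 17], 70), ([242, 67, 25, 24], 312), ([250, 91, 23, 12], 92), ([168, 142, 31, 4], 70), ([148, 146, 11, 3], 24), ([252, 153, 34, 14], 208), ([234, 161, 13, 5], 37), ([364, 178, 55, 36], 803), ([331, 229, 6, 5], 18), ([329, 233, 6, 7], 25), ([242, 259, 10, 4], 32), ([241, 260, 28, 15], 184), ([273, 261, 11, 7], 60), ([280, 269, 5, 12], 38), ([228, 274, 28, 22], 235), ([224, 281, 4, 8], 29), ([268, 284, 17, 8], 107), ([205, 290, 7, 8], 32)]
```

The jaw is pushed back about 3.5 mm, the block hasn't moved, and the bystanders are untouched. Handing in.

```bash
python3 -c "
from cell import env
print(env.sign_off())"
```

```text
the job is handed in; nothing more can be done
None
```

I packed plates 4, 3 and 2 upright beside the short block, pushing the jaw back about 3.5 mm, left plate 1 in the rack and the second block, hammer and jar undisturbed, and handed the job in at about 26 s; the sign-off returned no verdict.

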